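Rack the drive punches in order of size

ROBOT

A 6-joint arm with a two-finger parallel gripper is mounted at the origin on the work surface. World frame = base frame: x ahead of the robot, y to its left, z up, the work surface at z = 0. Lengths are in m, angles in rad, forces in N, time in s.
With the tool pointing down it reaches from about 0.25 to 0.775 m from the base axis. Payload 4 kg.
Tool frame: the origin (TCP) lies at the very end of the fingers, on their centre line; the grasp point (between the pads) lies hold_point_z behind it (hold_point_z is the distance from the TCP to the grasp point, in m); z points along the fingers, y is the direction in which the jaws open and shut (so a half turn about z gives the same grasp; the last joint's range is limited). The gripper opens to 94 mm and grips with 3 to 60 N. Pads are 16 mm wide; open, the fingers measure 119 mm over their backs; the gripper's body (75 mm by 177 mm) begins 78 mm behind the grasp point.
Start: joints at [-1.289, 0.087, 1.371, -0, 1.684, -0.103], TCP at [0.206, -0.51, 0.206] pointing down, gripper open.
Joint ranges: [-3.1, 3.1], [-0.76, 2.03], [0.27, 2.55], [-1.08, 4.22], [0.17, 2.65], [-2.57, 2.57]. Speed limits (rad/s): [2.79, 2.79, 3.14, 3.14, 3.14, 3.14].

INTERFACE

Orientations are given as [roll, pitch, yaw] about the fixed x, y, z axes, in that order (R = Rz(yaw) Ry(pitch) Rx(roll)).
In Python, from bench import * gives the robot as it stands.
- The arm moves only by the tool step_arm, never from a script. Its argument "increments" is text: rows parted by semicolons, each of 6 numbers parted by spaces: the shift along the tool's x, y, z in cm, then the turn, a rotation vector about the tool's x, y, z in rad. A call has 1 to 5 rows; each row shifts and turns the commanded pose from where the row before left it, along the tool's axes as they then stand; what a row does not reach is not made up. A row lasts 1/10 s, in which the tool goes at most 50 mm and 8.59 degrees, less where a joint would pass 70% of its speed; a pose out of reach is approached as far as the arm can. A call is refused whole if a number of a shift passes 5 or a number of a turn 0.15, either way. A call with a gripper value outside its range is refused whole. "claw" is the gripper's target within -1 to 1 (shut at 1, half-way at 0, fully open at -1), set as the call begins (left out, the last holds). The fingers move at their own pace and stop on an object; the grip force is fixed at half the most. Time passes only in rows, so rows that do not move let the fingers close. It gives the time, the measured TCP pose, the force and the opening at its end, in the units of the state.
- get_obs(): the state, without advancing time (a new reading comes with each control period).
- snapshot(name): name is "scene" or "side" or "wrist"; returns the picture (384x512x3 uint8, red, green, blue); there is no depth.
- calibration(name): a dict with "camera_matrix" (3x3 intrinsics, pixels), "k1" (the pictures are not rectified: a ray, as slopes to the right and down, at radius r is drawn at 1 + k1 r^2 times it, then the intrinsics apply), "eye" and "orientation" of the camera in the world; the wrist camera has in their place "tool_from_camera" (4x4, takes a point from camera to tool coordinates, whose origin is the TCP and whose axes are the flange's). Camera axes: x right, y up, looking along -z (the intrinsics and any distortion apply to the point x, -y, -z); pixel columns grow to the right and rows downward; lengths in m; the calibration is good to about 2 mm. A picture is of the moment at which its call begins: read the wrist's pose just before it. calibration takes no time and is no camera call.
- close_job(): hands the job in, once; it reports no verdict.
The state is a dict: "time": time; "joint_positions": joint angles; "qvel": joint speeds; "joint_torque": joint torques, N m; "tool_pos": TCP position; "ee_rot": TCP orientation; "wrist_force": force on the tool from outside, world axes, zero at the start; "wrist_torque": the same for the moment, N m; "width": finger opening in m.
Only numpy, scipy, OpenCV 4.12 (cv2) and the standard library are available. Lean on these libraries where they do the work, as an engineer would, in place of code of your own. Each camera call takes 0.05 s, during which the arm holds its last target. There are 200 camera calls.

TASK

Put the four steel punches back in the wooden tool rack, each standing upright on the floor of its own well with the cutting tube up, in order of size: the biggest in the well next to the tall end post, then ever smaller ones along the row to the smallest at the far end. Do not let any punch fall over.

Things in the scene. Friction and masses are not known exactly. Their poses are not given: they have to be found in the camera images.
- punch_extra_large: Biggest of four loose dark-steel punches standing on the bench, 126 mm tall: round foot 34 mm wide, 12 mm high; shank 18 mm wide; on top an upright round cutting tube 44 mm wide, 40 mm high, bright rim, black mouth. Grip the tube some 20 mm below the top, at any yaw. 0.14 to 0.5 kg. Origin: centre of the foot's underside; z up along the punch.
- punch_large: Second biggest of four loose dark-steel punches standing on the bench, 114 mm tall: round foot 34 mm wide, 12 mm high; shank 18 mm wide; on top an upright round cutting tube 36 mm wide, 40 mm high, bright rim, black mouth. Grip the tube some 20 mm below the top, at any yaw. 0.14 to 0.5 kg. Origin: centre of the foot's underside; z up along the punch.
- punch_medium: Third biggest of four loose dark-steel punches standing on the bench, 102 mm tall: round foot 34 mm wide, 12 mm high; shank 18 mm wide; on top an upright round cutting tube 28 mm wide, 40 mm high, bright rim, black mouth. Grip the tube some 20 mm below the top, at any yaw. 0.14 to 0.5 kg. Origin: centre of the foot's underside; z up along the punch.
- punch_small: Smallest of four loose dark-steel punches standing on the bench, 90 mm tall: round foot 34 mm wide, 12 mm high; shank 18 mm wide; on top an upright round cutting tube 20 mm wide, 40 mm high, bright rim, black mouth. Grip the tube some 20 mm below the top, at any yaw. 0.14 to 0.5 kg. Origin: centre of the foot's underside; z up along the punch.
- well_a: One of four alike pale wood blocks in a straight row, 80 mm apart, fixed on the rack's plank: 76 (x) x 78 (y, along the row) x 22 mm high, with an upright round well 58 mm wide, 22 mm deep, its floor 12 mm above the bench. Which name is where in the row changes. Origin: centre of the well's floor; z up, y along the row, x across.
- well_b: One of four alike pale wood blocks in a straight row, 80 mm apart, fixed on the rack's plank: 76 (x) x 78 (y, along the row) x 22 mm high, with an upright round well 58 mm wide, 22 mm deep, its floor 12 mm above the bench. Which name is where in the row changes. Origin: centre of the well's floor; z up, y along the row, x across.
- well_c: One of four alike pale wood blocks in a straight row, 80 mm apart, fixed on the rack's plank: 76 (x) x 78 (y, along the row) x 22 mm high, with an upright round well 58 mm wide, 22 mm deep, its floor 12 mm above the bench. Which name is where in the row changes. Origin: centre of the well's floor; z up, y along the row, x across.
- well_d: One of four alike pale wood blocks in a straight row, 80 mm apart, fixed on the rack's plank: 76 (x) x 78 (y, along the row) x 22 mm high, with an upright round well 58 mm wide, 22 mm deep, its floor 12 mm above the bench. Which name is where in the row changes. Origin: centre of the well's floor; z up, y along the row, x across.
- end_post: Tall end post of the rack: dark wood, 70 (x) x 30 (y, along the row) x 75 mm high, fixed at one end of the row, 65 mm from the nearest well's centre (which end changes). The other end has only a flat dark cap, 10 mm high. Origin: centre of its underside, 12 mm above the bench; z up.

How it is judged:
By the outcome, as a careful person would: the job done as asked, in the order asked, and still so for the second after the job is handed in, with the robot touching nothing.
It also fails if it takes over 112 s, if anything falls off the work surface, if the arm or the gripper's body presses on something with over 40 N, if the wrist force passes 120 N, or if a joint passes its speed limit or range.

## Working session

There is one attempt and no reset: what is moved stays moved. The work goes in short steps, Python scripts to look and compute and a tool call to move; the robot and the scene stay as the last step left them, time stands still between calls to the robot, and variables do not carry over. Pictures are saved under pics/ and viewed, about 12 in all and at most 16, crops included, and the job is handed in when it is done.

Besides the shell and the picture viewer there is one more tool, called after "Emit:" by a JSON object that holds its "method" and its "body". step_arm: Moves the arm, as the interface text tells. Its arguments: {"type":"object","properties":{"increments":{"type":"string"},"claw":{"type":"number"}},"required":["increments"]}

```bash
mkdir -p pics; ls; cat > h.py <<'E'
from bench import *
import numpy as np, cv2
from scipy.spatial.transform import Rotation as Ro
def save(n,f):
    im=snapshot(n); cv2.imwrite('pics/'+f,im[:,:,::-1]); return im
E
python3 - <<'E'
from h import *
o=get_obs(); print({k:np.round(v,3) for k,v in o.items()})
for n in("scene","side","wrist"):
    print(n,calibration(n)); save(n,n+'0.png')
a=[cv2.imread(f'pics/{n}0.png') for n in("scene","side")]
E
```

```text
pics
{'time': np.float64(0.0), 'joint_positions': array([-1.289,  0.088,  1.372, -0.   ,  1.684, -0.103]), 'qvel': array([-0.001,  0.001, -0.001, -0.002,  0.   ,  0.001]), 'joint_torque': array([ 2.0000e-03, -3.4018e+01, -3.0242e+01,  7.2000e-02,  3.3000e-02,
       -0.0000e+00]), 'tool_pos': array([ 0.206, -0.509,  0.204]), 'ee_rot': array([-3.139, -0.   ,  0.385]), 'wrist_force': array([ 0.037, -0.352, -0.458]), 'wrist_torque': array([ 0.027,  0.011, -0.052]), 'width': np.float64(0.094)}
scene {'camera_matrix': array([[379.95881532,   0.        , 257.1873631 ],
       [  0.        , 379.95881532, 191.28066577],
       [  0.        ,   0.        ,   1.        ]]), 'k1': -0.07437135873604897, 'eye': array([0.94916338, 0.05758813, 0.66724198]), 'orientation': array([0.59341941, 0.01276215, 1.64566769])}
side {'camera_matrix': array([[396.45784597,   0.        , 257.16415709],
       [  0.        , 396.45784597, 194.56888235],
       [  0.        ,   0.        ,   1.        ]]), 'k1': -0.08807185415609148, 'eye': array([0.4389061 , 0.60412083, 0.39953134]), 'orientation': array([ 1.02061682, -0.02554057, -2.96920051])}
wrist {'camera_matrix': array([[275.46189699,   0.        , 252.23034831],
       [  0.        , 275.46189699, 187.4072618 ],
       [  0.        ,   0.        ,   1.        ]]), 'k1': -0.05140715733297671, 'tool_from_camera': array([[ 7.70893349e-04,  9.69338825e-01,  2.45726775e-01,
         7.02502741e-02],
       [ 9.99999686e-01, -7.02660099e-04, -3.65354541e-04,
         7.92962226e-04],
       [-1.81489941e-04,  2.45726980e-01, -9.69339063e-01,
        -1.78413023e-01],
       [ 0.00000000e+00,  0.00000000e+00,  0.00000000e+00,
         1.00000000e+00]])}
```

View pics/scene0.png

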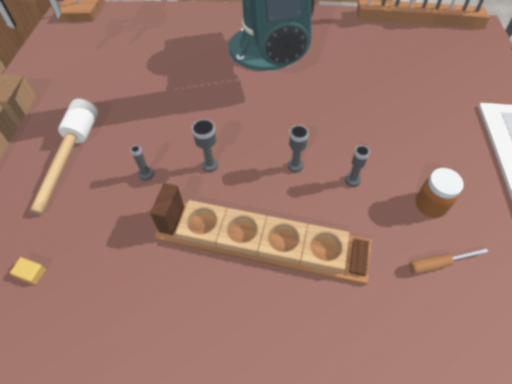

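View pics/side0.png

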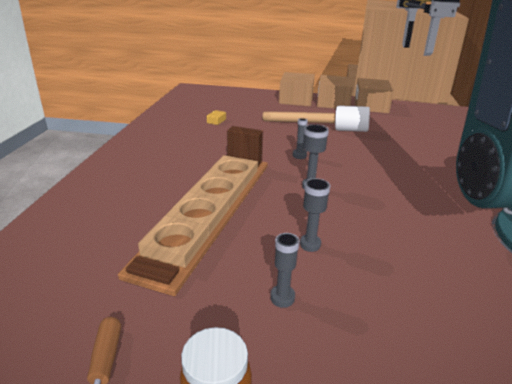

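```bash
python3 -c "
import bench; print([n for n in dir(bench) if n[0]!='_']); print(getattr(bench,'hold_point_z',None))"
```

```text
['IKError', 'calibration', 'close_job', 'get_obs', 'hold_point_z', 'snapshot']
0.0188
```

```bash
cat >> h.py <<'E'
def cam(n):
    c=calibration(n); return c['camera_matrix'],c['k1'],np.array(c['eye']),Ro.from_euler('xyz',c['orientation']).as_matrix()
def proj(n,P):
    K,k,e,R=cam(n); p=(np.atleast_2d(P)-e)@R; s=np.c_[p[:,0]/-p[:,2],-p[:,1]/-p[:,2]]
    s=s*(1+k*(s**2).sum(1,keepdims=True)); return s@K[:2,:2].T+K[:2,2]
def ray(n,uv):
    K,k,e,R=cam(n); d=(np.array(uv,float)-K[:2,2])/K[0,0]; s=d.copy()
    for _ in range(20): s=d/(1+k*(s@s))
    return e,R@np.array([s[0],-s[1],-1])
def onz(n,uv,z):
    e,d=ray(n,uv); return e+d*(z-e[2])/d[2]
def circ(n,c,r,im,s,o,col):
    t=np.linspace(0,2*np.pi,40); P=np.c_[c[0]+r*np.cos(t),c[1]+r*np.sin(t),0*t+c[2]]
    q=((proj(n,P)-o+.5)*s-.5); cv2.polylines(im,[np.round(q*8).astype(int)],True,col,1,cv2.LINE_AA,3)
E
cat > m.py <<'E'
from h import *
H=dict(S=.09,XL=.126,L=.114,M=.102); D=dict(S=.02,XL=.044,L=.036,M=.028)
sc=dict(S=(136,149),XL=(204,128),L=(298,131),M=(361,152)); si=dict(S=(301,122),XL=(316,131),L=(317,186),M=(287,241))
pos={}
for k in H:
    a=onz('scene',sc[k],H[k]);b=onz('side',si[k],H[k]);print(k,a[:2].round(4),b[:2].round(4)); pos[k]=(a+b)/2
W=[]
for a,b in zip([(203,221),(243,229),(284,238),(326,246)],[(234,167),(217,186),(198,208),(175,236)]):
    a=onz('scene',a,.034);b=onz('side',b,.034);print(a[:2].round(4),b[:2].round(4)); W.append((a+b)/2)
W=np.array(W); i=np.arange(4)-1.5; c=W.mean(0); d=(i@W); d/=np.linalg.norm(d); W=c+.08*i[:,None]*d
print(W.round(4),'yaw',np.arctan2(d[1],d[0]))
for n,o,w,h,s in(('scene',(120,105),265,190,3),('side',(110,90),240,230,3)):
    im=cv2.imread(f'pics/{n}0.png')[o[1]:o[1]+h,o[0]:o[0]+w]; im=cv2.resize(im,None,fx=s,fy=s,interpolation=cv2.INTER_CUBIC)
    im=im[:600,:800].copy(); o=np.array(o)
    for k,p in pos.items():
        circ(n,(p[0],p[1],H[k]),D[k]/2,im,s,o,(0,255,0)); circ(n,(p[0],p[1],0),.017,im,s,o,(0,255,255))
    for p in W: circ(n,(p[0],p[1],.034),.029,im,s,o,(255,0,0))
    cv2.imwrite(f'pics/ov_{n}.png',im)
E
python3 m.py
```

```text
S [ 0.4753 -0.2297] [ 0.4765 -0.2098]
XL [ 0.4442 -0.0911] [ 0.4419 -0.0767]
L [0.4294 0.0921] [0.4312 0.1025]
M [0.4648 0.2153] [0.4609 0.223 ]
[ 0.5992 -0.081 ] [ 0.5949 -0.0781]
[ 0.6112 -0.0027] [0.6086 0.0014]
[0.6249 0.0751] [0.6209 0.0782]
[0.6362 0.1526] [0.6322 0.1585]
[[ 0.5972 -0.0805  0.034 ]
 [ 0.6097 -0.0015  0.034 ]
 [ 0.6223  0.0775  0.034 ]
 [ 0.6348  0.1565  0.034 ]] yaw 1.4132331188438676
```

View pics/ov_scene.png

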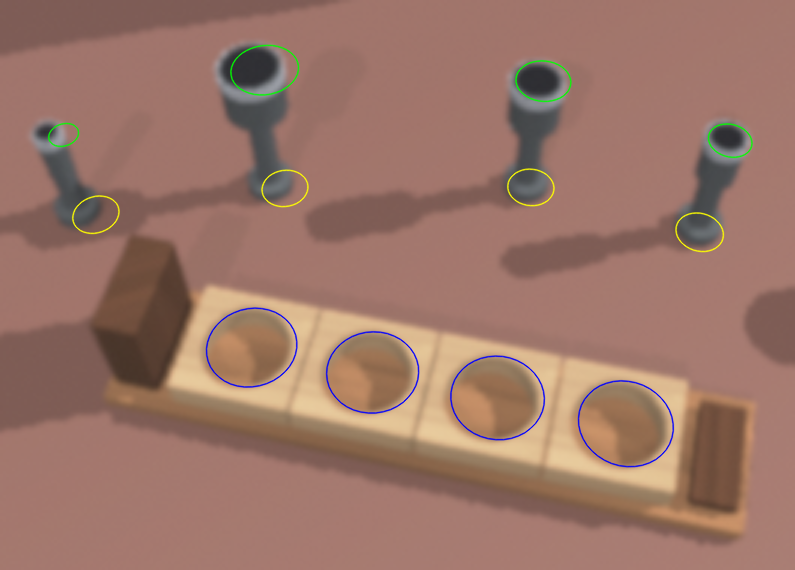

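View pics/ov_side.png

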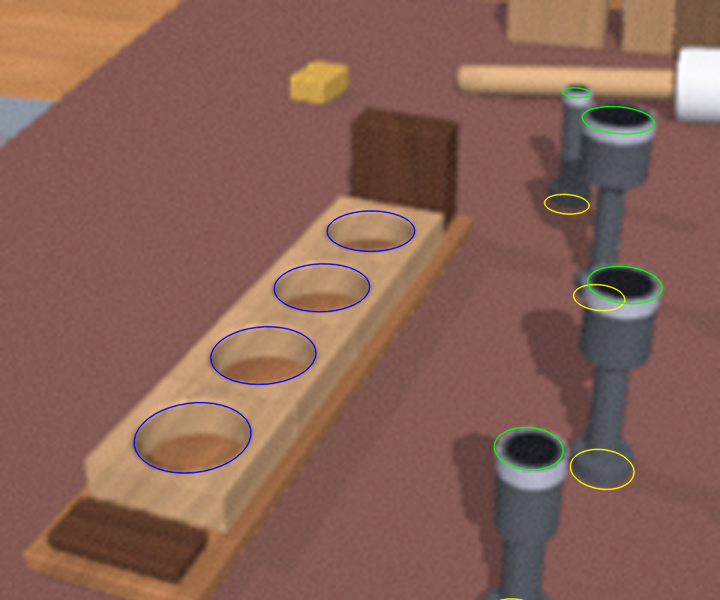

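```bash
cat >> h.py <<'E'
def plan(x,y,z,yaw,n=None,st=.045):
    o=get_obs(); p=np.array(o['tool_pos']); R=Ro.from_euler('xyz',o['ee_rot']); T=Ro.from_euler('xyz',[np.pi,0,yaw])
    dv=(R.inv()*T).as_rotvec(); d=np.array([x,y,z])-p
    n=n or int(max(1,np.ceil(np.linalg.norm(d)/st),np.ceil(np.linalg.norm(dv)/.14)))
    C=R
    out=[]
    for i in range(n):
        out.append(np.r_[C.inv().apply(d/n)*100,dv/n]); C=C*Ro.from_rotvec(dv/n)
    for j in range(0,n,5): print('; '.join(' '.join('%.2f'%v if k<3 else '%.3f'%v for k,v in enumerate(r)) for r in out[j:j+5]))
E
cat > m2.py <<'E'
from h import *
from scipy.optimize import least_squares
H=dict(S=.09,XL=.126,L=.114,M=.102)
o=np.array
# sub-pixel picks from the 3x crops: tops and feet
sc=dict(S=(48,132),XL=(250,69),L=(539,81),M=(728,139)); si=dict(S=(577,95),XL=(618,119),L=(624,284),M=(530,449))
scf=dict(S=(76,210),XL=(269,184),L=(528,186),M=(698,228))
for k in H:
    a=o(sc[k])/3+(120,105);b=o(si[k])/3+(110,90);f=o(scf[k])/3+(120,105)
    r=least_squares(lambda q:np.r_[proj('scene',[*q,H[k]])[0]-a,proj('side',[*q,H[k]])[0]-b],[.45,0])
    print(k,r.x.round(4),r.fun.round(1),'scene',onz('scene',a,H[k])[:2].round(4),'foot',onz('scene',f,.004)[:2].round(4))
plan(.444,-.09,.22,1.413)
E
python3 m2.py
```

```text
S [ 0.4751 -0.228 ] [ 0.8 -0.  -0.  -2.5] scene [ 0.4753 -0.2297] foot [ 0.4769 -0.2324]
XL [ 0.443  -0.0913] [ 0.7 -0.4 -0.2 -1.7] scene [ 0.4442 -0.0925] foot [ 0.4442 -0.0942]
L [0.4304 0.0963] [ 0.5 -0.5 -0.2 -0.7] scene [0.4319 0.0954] foot [0.4338 0.0961]
M [0.4618 0.2197] [ 0.4 -0.4 -0.1 -0.4] scene [0.4629 0.2187] foot [0.4635 0.2182]
3.43 -2.72 -0.14 -0.000 -0.000 -0.093; 3.67 -2.39 -0.14 -0.000 -0.000 -0.093; 3.88 -2.04 -0.14 -0.000 -0.000 -0.093; 4.05 -1.67 -0.14 -0.000 -0.000 -0.093; 4.19 -1.28 -0.14 -0.000 -0.000 -0.093
4.29 -0.88 -0.14 -0.000 -0.000 -0.093; 4.36 -0.48 -0.14 -0.000 -0.000 -0.093; 4.38 -0.07 -0.14 -0.000 -0.000 -0.093; 4.37 0.34 -0.14 -0.000 -0.000 -0.093; 4.32 0.75 -0.14 -0.000 -0.000 -0.093
4.23 1.14 -0.14 -0.000 -0.000 -0.093
```

Emit:
{"method": "step_arm", "body": {"increments": "3.43 -2.72 -0.14 0 0 -0.093; 3.67 -2.39 -0.14 0 0 -0.093; 3.88 -2.04 -0.14 0 0 -0.093; 4.05 -1.67 -0.14 0 0 -0.093; 4.19 -1.28 -0.14 0 0 -0.093", "claw": -1}}

```text
time: 0.65
tool_pos: [0.3149, -0.3176, 0.2122]
ee_rot: [-3.141, -0.0, 0.853]
wrist_force: [0.6, -0.5, -0.5]
width: 0.0938
```

Emit:
{"method": "step_arm", "body": {"increments": "4.29 -0.88 -0.14 0 0 -0.093; 4.36 -0.48 -0.14 0 0 -0.093; 4.38 -0.07 -0.14 0 0 -0.093; 4.37 0.34 -0.14 0 0 -0.093; 4.32 0.75 -0.14 0 0 -0.093"}}

```text
time: 1.15
tool_pos: [0.4237, -0.1273, 0.2194]
ee_rot: [3.141, 0.0, 1.319]
wrist_force: [1.2, 0.3, -0.3]
width: 0.0941
```

Emit:
{"method": "step_arm", "body": {"increments": "4.23 1.14 -0.14 0 0 -0.093; 0 0 0 0 0 0; 0 0 0 0 0 0"}}

```text
time: 1.45
tool_pos: [0.445, -0.0904, 0.2205]
ee_rot: [-3.141, 0.001, 1.41]
wrist_force: [0.0, -1.0, -0.7]
width: 0.0941
```

```bash
cat >> h.py <<'E'
def wcam(o):
    c=calibration('wrist'); T=np.eye(4); T[:3,:3]=Ro.from_euler('xyz',o['ee_rot']).as_matrix(); T[:3,3]=o['tool_pos']
    M=T@c['tool_from_camera']; return c['camera_matrix'],c['k1'],M[:3,3],M[:3,:3]
_cam=cam; WO=None
def cam(n): return wcam(WO) if n=='wrist' else _cam(n)
def wshot(f,pts):
    "wrist picture with predicted circles (x,y,z,r)"
    global WO; WO=get_obs(); im=snapshot('wrist')[:,:,::-1].copy(); cv2.imwrite('pics/raw_'+f,im)
    im=cv2.resize(im,None,fx=1.5,fy=1.5,interpolation=cv2.INTER_CUBIC)
    for x,y,z,r in pts: circ('wrist',(x,y,z),r,im,1.5,np.zeros(2),(0,255,0))
    cv2.imwrite('pics/'+f,im); import json; json.dump({k:np.array(WO[k]).tolist() for k in('ee_rot','tool_pos')},open('pics/'+f+'.json','w'))
    print(np.round(WO['tool_pos'],4),np.round(WO['ee_rot'],3),WO['time'])
E
python3 -c "
from h import *
wshot('w1.png',[(.443,-.092,.126,.022),(.5972,-.0805,.034,.029),(.6097,-.0015,.034,.029),(.6223,.0775,.034,.029),(.4304,.0963,.114,.018)])"
```

```text
[ 0.445  -0.0904  0.2205] [-3.141e+00  1.000e-03  1.410e+00] 1.45
```

View pics/w1.png

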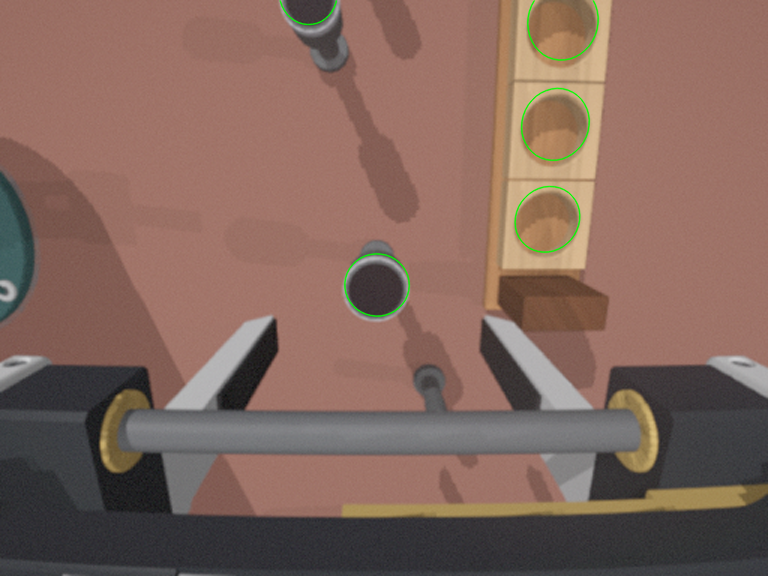

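Emit:
{"method": "step_arm", "body": {"increments": "-0.3 -0.16 3 0 0 0; 0 0 4 0 0 0; 0 0 4 0 0 0; 0 0 2.35 0 0 0; 0 0 0 0 0 0"}}

```text
time: 2.0
tool_pos: [0.4391, -0.0943, 0.0831]
ee_rot: [-3.132, -0.001, 1.404]
wrist_force: [-0.3, 1.1, 0.4]
width: 0.0941
```

Emit:
{"method": "step_arm", "body": {"increments": "0 0 0 0 0 0; 0 0 0 0 0 0; 0 0 0 0 0 0; 0 0 0 0 0 0; 0 0 0 0 0 0", "claw": 1}}

```text
time: 2.5
tool_pos: [0.4435, -0.0939, 0.0883]
ee_rot: [3.14, 0.0, 1.408]
wrist_force: [-0.1, 0.2, 0.1]
width: 0.0572
```

Emit:
{"method": "step_arm", "body": {"increments": "0 0 0 0 0 0; 0 0 0 0 0 0; 0 0 0 0 0 0; 0 0 0 0 0 0; 0 0 0 0 0 0"}}

```text
time: 3.0
tool_pos: [0.4429, -0.0937, 0.0875]
ee_rot: [-3.141, 0.0, 1.408]
wrist_force: [-1.7, 0.3, 1.4]
width: 0.0433
```

Emit:
{"method": "step_arm", "body": {"increments": "0 0 -1 0 0 0; 0 0 -2 0 0 0; 0 0 -2 0 0 0; 0 0 -1.5 0 0 0; 0 0 0 0 0 0"}}

```text
time: 3.5
tool_pos: [0.4443, -0.0941, 0.1545]
ee_rot: [3.137, 0.001, 1.408]
wrist_force: [0.7, -1.2, -3.6]
width: 0.0437
```

Emit:
{"method": "step_arm", "body": {"increments": "0.5 2 0 0 0 0; 0.8 3.3 0 0 0 0; 0.9 3.5 0 0 0 0; 0.8 3.3 0 0 0 0; 0.8 3 0 0 0 0"}}

```text
time: 4.0
tool_pos: [0.5987, -0.0804, 0.15]
ee_rot: [-3.138, -0.0, 1.408]
wrist_force: [0.3, 0.5, -3.0]
width: 0.0438
```

Emit:
{"method": "step_arm", "body": {"increments": "0 0 0 0 0 0; 0 0 0 0 0 0; 0 0 0 0 0 0"}}

```text
time: 4.3
tool_pos: [0.5969, -0.0807, 0.1512]
ee_rot: [-3.139, 0.0, 1.408]
wrist_force: [-0.5, 0.1, -3.8]
width: 0.0434
```

```bash
python3 -c "
from h import *
a=save('scene','s1.png')[90:290,110:390]; b=save('side','d1.png')[60:290,130:410]
f=lambda i:cv2.resize(i,(560,400 if i is a else 460),interpolation=cv2.INTER_CUBIC)
c=cv2.resize(np.hstack([cv2.resize(a,(400,286)),cv2.resize(b,(400,328))[:286]]),None,fx=1,fy=1)
cv2.imwrite('pics/c1.png',c[:,:,::-1]);o=get_obs();print(o['tool_pos'],o['width'],o['wrist_force'],o['wrist_torque'],o['ee_rot'])"
```

```text
[ 0.59713828 -0.08086473  0.15225333] 0.04378336620989302 [-0.52460452 -0.3416863  -3.67867614] [-0.08364525 -0.06109084 -0.01668338] [-3.14094071e+00  1.45659910e-04  1.40733867e+00]
```

View pics/c1.png

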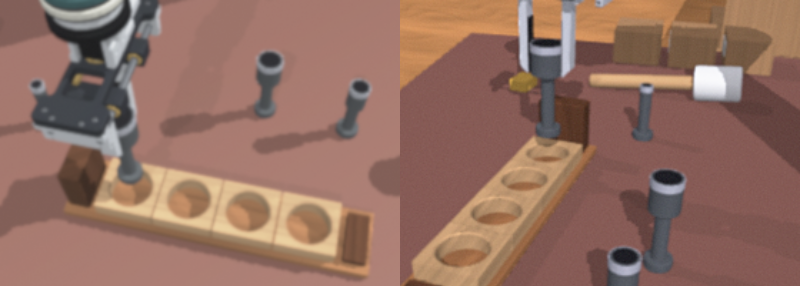

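Emit:
{"method": "step_arm", "body": {"increments": "0 0 1.5 0 0 0; 0 0 1.7 0 0 0; 0 0 1.3 0 0 0; 0 0 0.4 0 0 0; 0 0 0 0 0 0"}}

```text
time: 4.9
tool_pos: [0.5973, -0.0806, 0.102]
ee_rot: [-3.139, -0.0, 1.408]
wrist_force: [-0.5, 0.5, -4.0]
width: 0.0435
```

Emit:
{"method": "step_arm", "body": {"increments": "0 0 0.1 0 0 0; 0 0 0.1 0 0 0; 0 0 0 0 0 0; 0 0 0 0 0 0"}}

```text
time: 5.3
tool_pos: [0.5984, -0.0808, 0.1019]
ee_rot: [3.141, 0.0, 1.408]
wrist_force: [1.0, 1.0, -3.1]
width: 0.0434
```

Emit:
{"method": "step_arm", "body": {"increments": "0 0 0.1 0 0 0; 0 0 0 0 0 0; 0 0 0 0 0 0"}}

```text
time: 5.6
tool_pos: [0.5981, -0.0807, 0.1003]
ee_rot: [-3.141, 0.0, 1.408]
wrist_force: [-0.6, -0.3, -3.4]
width: 0.0437
```

Emit:
{"method": "step_arm", "body": {"increments": "0 0 0.1 0 0 0; 0 0 0 0 0 0; 0 0 0 0 0 0"}}

```text
time: 5.9
tool_pos: [0.5983, -0.0808, 0.0996]
ee_rot: [3.141, 0.0, 1.408]
wrist_force: [-0.8, -0.5, -2.9]
width: 0.0438
```

Emit:
{"method": "step_arm", "body": {"increments": "0 0 0.1 0 0 0; 0 0 0 0 0 0; 0 0 0 0 0 0"}}

```text
time: 6.2
tool_pos: [0.5983, -0.0808, 0.0996]
ee_rot: [3.141, 0.0, 1.408]
wrist_force: [-2.5, 1.1, 5.0]
width: 0.0435
```

Emit:
{"method": "step_arm", "body": {"increments": "0 0 0.05 0 0 0; 0 0 0 0 0 0; 0 0 0 0 0 0"}}

```text
time: 6.5
tool_pos: [0.5983, -0.0808, 0.0996]
ee_rot: [3.14, 0.0, 1.408]
wrist_force: [-3.3, 0.9, 6.6]
width: 0.0438
```

Emit:
{"method": "step_arm", "body": {"increments": "0 0 0 0 0 0; 0 0 0 0 0 0; 0 0 0 0 0 0; 0 0 0 0 0 0; 0 0 0 0 0 0", "claw": -1}}

```text
time: 7.0
tool_pos: [0.5981, -0.0807, 0.0975]
ee_rot: [-3.141, 0.0, 1.408]
wrist_force: [-0.2, -0.7, 0.4]
width: 0.08
```

Emit:
{"method": "step_arm", "body": {"increments": "0 0 0 0 0 0; 0 0 0 0 0 0; 0 0 0 0 0 0; 0 0 -2 0 0 0; 0 0 -3 0 0 0"}}

```text
time: 7.5
tool_pos: [0.5965, -0.0804, 0.1457]
ee_rot: [-3.136, -0.0, 1.408]
wrist_force: [-0.0, -0.5, 1.4]
width: 0.0941
```

Emit:
{"method": "step_arm", "body": {"increments": "0 0 -4 0 0 0; 0 0 -3 0 0 0; 0 0 0 0 0 0; 0 0 0 0 0 0"}}

```text
time: 7.9
tool_pos: [0.5985, -0.0808, 0.2184]
ee_rot: [3.14, 0.0, 1.408]
wrist_force: [0.1, 1.2, -0.6]
width: 0.0943
```

```bash
python3 -c "
from h import *
o=get_obs(); print(o['tool_pos'],o['width'])
plan(.4312,.0963,.2,1.41)"
```

```text
[ 0.59845293 -0.08080519  0.21843654] 0.0942541419987896
2.46 -3.23 0.30 0.000 0.000 -0.000; 2.46 -3.23 0.30 0.000 0.000 -0.000; 2.46 -3.23 0.30 0.000 0.000 -0.000; 2.46 -3.23 0.30 0.000 0.000 -0.000; 2.47 -3.23 0.31 0.000 0.000 -0.000
2.47 -3.23 0.31 0.000 0.000 -0.000
```

Emit:
{"method": "step_arm", "body": {"increments": "2.46 -3.23 0.3 0 0 0; 2.46 -3.23 0.3 0 0 0; 2.46 -3.23 0.3 0 0 0; 2.46 -3.23 0.3 0 0 0; 2.46 -3.23 0.3 0 0 0"}}

```text
time: 8.4
tool_pos: [0.4562, 0.0678, 0.1999]
ee_rot: [-3.137, 0.001, 1.407]
wrist_force: [0.3, 0.8, 0.3]
width: 0.0937
```

Emit:
{"method": "step_arm", "body": {"increments": "2.46 -3.23 0.3 0 0 0; 0 0 0 0 0 0; 0 0 0 0 0 0; 0 0 0 0 0 0"}}

```text
time: 8.8
tool_pos: [0.4309, 0.0958, 0.1987]
ee_rot: [-3.14, 0.001, 1.407]
wrist_force: [0.4, -0.5, -0.2]
width: 0.0937
```

```bash
python3 -c "
from h import *
wshot('w2.png',[(.4312,.0963,.114,.018),(.462,.219,.102,.014),(.6223,.0775,.034,.029),(.6348,.1565,.034,.029)])"
```

```text
[0.4309 0.0958 0.1987] [-3.140e+00  1.000e-03  1.407e+00] 8.8
```

View pics/w2.png

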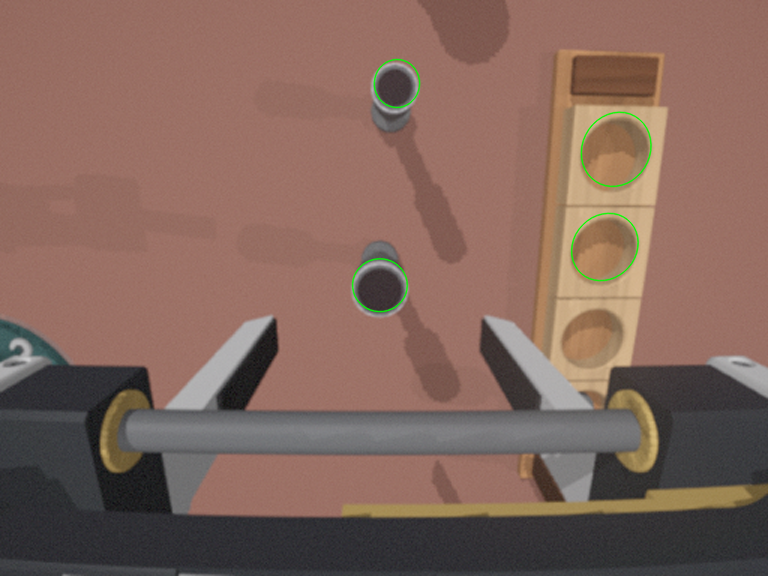

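Emit:
{"method": "step_arm", "body": {"increments": "-0.13 0.03 3 0 0 0; 0 0 4 0 0 0; 0 0 3.35 0 0 0; 0 0 2 0 0 0; 0 0 0 0 0 0"}}

```text
time: 9.35
tool_pos: [0.4286, 0.0938, 0.0724]
ee_rot: [-3.133, 0.002, 1.406]
wrist_force: [-0.3, -0.3, -0.2]
width: 0.0939
```

Emit:
{"method": "step_arm", "body": {"increments": "0 0 0 0 0 0; 0 0 0 0 0 0; 0 0 0 0 0 0; 0 0 0 0 0 0; 0 0 0 0 0 0", "claw": 1}}

```text
time: 9.85
tool_pos: [0.4315, 0.0951, 0.0771]
ee_rot: [3.14, -0.0, 1.408]
wrist_force: [-0.5, -0.1, 0.9]
width: 0.0568
```

Emit:
{"method": "step_arm", "body": {"increments": "0 0 0 0 0 0; 0 0 0 0 0 0; 0 0 0 0 0 0; 0 0 0 0 0 0; 0 0 0 0 0 0"}}

```text
time: 10.35
tool_pos: [0.431, 0.095, 0.0764]
ee_rot: [3.141, 0.0, 1.408]
wrist_force: [0.7, 0.2, -0.1]
width: 0.0358
```

Emit:
{"method": "step_arm", "body": {"increments": "0 0 -1 0 0 0; 0 0 -2 0 0 0; 0 0 -2 0 0 0; 0 0 -1.5 0 0 0; 0 0 0 0 0 0"}}

```text
time: 10.85
tool_pos: [0.4323, 0.0952, 0.1438]
ee_rot: [3.137, -0.001, 1.408]
wrist_force: [0.3, 0.7, -2.4]
width: 0.0354
```

```bash
python3 -c "
from h import *
o=get_obs(); print(o['tool_pos'],o['width'])
plan(.61,-.0015,o['tool_pos'][2],1.41,6)"
```

```text
[0.43230176 0.09517562 0.14379969] 0.035408770449128456
-1.11 3.18 0.01 0.001 -0.000 -0.000; -1.11 3.18 0.01 0.001 -0.000 -0.000; -1.11 3.18 0.01 0.001 -0.000 -0.000; -1.11 3.18 0.01 0.001 -0.000 -0.000; -1.11 3.18 0.00 0.001 -0.000 -0.000
-1.12 3.18 0.00 0.001 -0.000 -0.000
```

Emit:
{"method": "step_arm", "body": {"increments": "-0.8 2.2 0 0 0 0; -1.2 3.4 0 0 0 0; -1.25 3.6 0 0 0 0; -1.2 3.6 0 0 0 0; -1.2 3.4 0 0 0 0"}}

```text
time: 11.35
tool_pos: [0.582, 0.0122, 0.1395]
ee_rot: [-3.139, 0.0, 1.408]
wrist_force: [-0.1, 0.6, -1.9]
width: 0.0356
```

Emit:
{"method": "step_arm", "body": {"increments": "-1.02 2.88 0 0 0 0; 0 0 0 0 0 0; 0 0 0 0 0 0; 0 0 0 0 0 0"}}

```text
time: 11.75
tool_pos: [0.6072, -0.0012, 0.1403]
ee_rot: [-3.139, -0.0, 1.408]
wrist_force: [0.1, 0.1, -3.5]
width: 0.0356
```

Emit:
{"method": "step_arm", "body": {"increments": "0 0 1.5 0 0 0; 0 0 1.7 0 0 0; 0 0 1.3 0 0 0; 0 0 0.5 0 0 0; 0 0 0 0 0 0"}}

```text
time: 12.25
tool_pos: [0.6075, -0.0014, 0.0903]
ee_rot: [-3.14, 0.0, 1.408]
wrist_force: [-0.2, 0.1, -3.0]
width: 0.0359
```

Emit:
{"method": "step_arm", "body": {"increments": "0 0 0.1 0 0 0; 0 0 0 0 0 0; 0 0 0.1 0 0 0; 0 0 0 0 0 0; 0 0 0 0 0 0"}}

```text
time: 12.75
tool_pos: [0.6085, -0.0018, 0.0895]
ee_rot: [3.141, 0.0, 1.408]
wrist_force: [-1.0, 0.1, -2.7]
width: 0.0357
```

Emit:
{"method": "step_arm", "body": {"increments": "0 0 0.1 0 0 0; 0 0 0 0 0 0; 0 0 0 0 0 0"}}

```text
time: 13.05
tool_pos: [0.6085, -0.0018, 0.0885]
ee_rot: [3.141, 0.0, 1.408]
wrist_force: [-0.6, 0.0, -2.5]
width: 0.0358
```

Emit:
{"method": "step_arm", "body": {"increments": "0 0 0.1 0 0 0; 0 0 0 0 0 0; 0 0 0 0 0 0"}}

```text
time: 13.35
tool_pos: [0.6086, -0.0018, 0.0884]
ee_rot: [3.141, 0.0, 1.408]
wrist_force: [-1.9, 0.4, 3.6]
width: 0.0358
```

Contact on the floor; release, rise and go to M.

Emit:
{"method": "step_arm", "body": {"increments": "0 0 0 0 0 0; 0 0 0 0 0 0; 0 0 0 0 0 0; 0 0 0 0 0 0; 0 0 0 0 0 0", "claw": -1}}

```text
time: 13.85
tool_pos: [0.6084, -0.0017, 0.0872]
ee_rot: [-3.142, 0.0, 1.408]
wrist_force: [0.3, -0.1, -0.1]
width: 0.0721
```

Emit:
{"method": "step_arm", "body": {"increments": "0 0 0 0 0 0; 0 0 0 0 0 0; 0 0 0 0 0 0; 0 0 -2 0 0 0; 0 0 -3 0 0 0"}}

```text
time: 14.35
tool_pos: [0.6067, -0.0016, 0.1351]
ee_rot: [-3.136, 0.0, 1.408]
wrist_force: [0.2, 0.0, 0.3]
width: 0.0941
```

Emit:
{"method": "step_arm", "body": {"increments": "0 0 -4 0 0 0; 0 0 -2 0 0 0; 0 0 0 0 0 0; 0 0 0 0 0 0"}}

```text
time: 14.75
tool_pos: [0.6083, -0.0018, 0.1969]
ee_rot: [-3.142, 0.0, 1.408]
wrist_force: [-0.7, -0.2, 0.2]
width: 0.0937
```

```bash
python3 -c "
from h import *
o=get_obs(); print(o['tool_pos'],o['width'])
plan(.4615,.2165,.187,1.41)"
```

```text
[ 0.6082897  -0.00176482  0.19689781] 0.09369570309795784
3.19 -3.00 0.16 -0.000 0.000 -0.000; 3.19 -3.00 0.16 -0.000 0.000 -0.000; 3.19 -3.00 0.16 -0.000 0.000 -0.000; 3.20 -3.00 0.16 -0.000 0.000 -0.000; 3.20 -3.00 0.16 -0.000 0.000 -0.000
3.20 -3.00 0.16 -0.000 0.000 -0.000
```

Emit:
{"method": "step_arm", "body": {"increments": "3.2 -3 0.16 0 0 0; 3.2 -3 0.16 0 0 0; 3.2 -3 0.16 0 0 0; 3.2 -3 0.16 0 0 0; 3.2 -3 0.16 0 0 0"}}

```text
time: 15.25
tool_pos: [0.4839, 0.1813, 0.1862]
ee_rot: [-3.137, 0.002, 1.407]
wrist_force: [0.3, 0.7, -0.2]
width: 0.0939
```

Emit:
{"method": "step_arm", "body": {"increments": "3.2 -3 0.16 0 0 0; 0 0 0 0 0 0; 0 0 0 0 0 0; 0 0 0 0 0 0"}}

```text
time: 15.65
tool_pos: [0.4619, 0.216, 0.1863]
ee_rot: [-3.14, 0.002, 1.407]
wrist_force: [0.5, 0.1, 0.2]
width: 0.0938
```

```bash
python3 -c "
from h import *
wshot('w3.png',[(.4615,.2165,.102,.014),(.6223,.0775,.034,.029),(.6348,.1565,.034,.029)])"
```

```text
[0.4619 0.216  0.1863] [-3.140e+00  2.000e-03  1.407e+00] 15.65
```

View pics/w3.png

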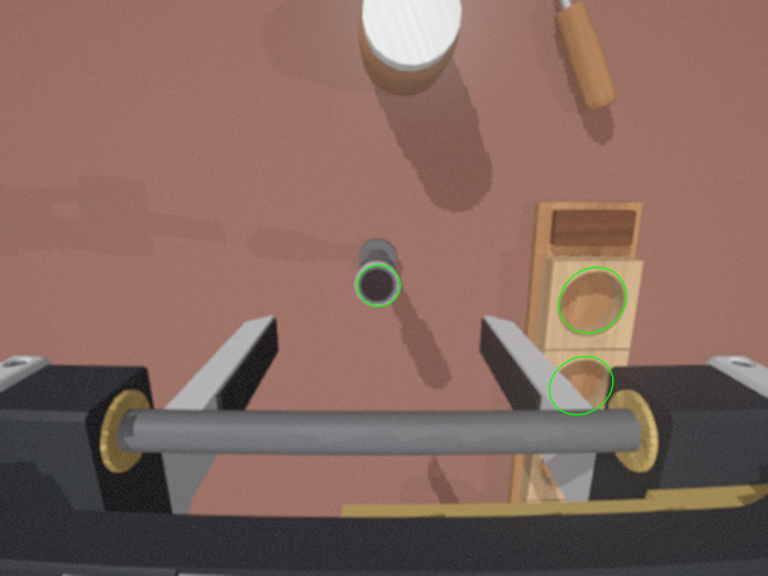

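Emit:
{"method": "step_arm", "body": {"increments": "0.04 -0.05 3 0 0 0; 0 0 4 0 0 0; 0 0 3.3 0 0 0; 0 0 2 0 0 0; 0 0 0 0 0 0"}}

```text
time: 16.2
tool_pos: [0.4594, 0.2151, 0.0605]
ee_rot: [-3.134, 0.004, 1.405]
wrist_force: [-0.8, 0.2, 0.4]
width: 0.0942
```

Emit:
{"method": "step_arm", "body": {"increments": "0 0 0 0 0 0; 0 0 0 0 0 0; 0 0 0 0 0 0; 0 0 0 0 0 0; 0 0 0 0 0 0", "claw": 1}}

```text
time: 16.7
tool_pos: [0.462, 0.2176, 0.0656]
ee_rot: [3.14, -0.001, 1.408]
wrist_force: [-0.0, 1.3, -0.5]
width: 0.0573
```

Emit:
{"method": "step_arm", "body": {"increments": "0 0 0 0 0 0; 0 0 0 0 0 0; 0 0 0 0 0 0; 0 0 0 0 0 0; 0 0 0 0 0 0"}}

```text
time: 17.2
tool_pos: [0.4614, 0.2174, 0.0646]
ee_rot: [-3.141, 0.0, 1.408]
wrist_force: [0.5, -0.2, -0.0]
width: 0.0275
```

Emit:
{"method": "step_arm", "body": {"increments": "0 0 -1 0 0 0; 0 0 -2 0 0 0; 0 0 -2 0 0 0; 0 0 -1.5 0 0 0; 0 0 0 0 0 0"}}

```text
time: 17.7
tool_pos: [0.4631, 0.2179, 0.1328]
ee_rot: [3.137, -0.003, 1.408]
wrist_force: [0.9, 0.0, -2.3]
width: 0.0277
```

```bash
python3 -c "
from h import *
o=get_obs(); print(o['tool_pos'],o['width'])
plan(.622,.0775,o['tool_pos'][2],1.41,6)"
```

```text
[0.46314613 0.21793507 0.13281027] 0.027683877323968487
-1.88 2.99 0.01 0.001 -0.000 -0.000; -1.88 2.99 0.01 0.001 -0.000 -0.000; -1.88 2.99 0.01 0.001 -0.000 -0.000; -1.88 2.99 0.01 0.001 -0.000 -0.000; -1.88 2.99 0.00 0.001 -0.000 -0.000
-1.89 2.99 0.00 0.001 -0.000 -0.000
```

Emit:
{"method": "step_arm", "body": {"increments": "-1.3 2 0 0 0 0; -2 3.2 0 0 0 0; -2.1 3.4 0 0 0 0; -2.1 3.4 0 0 0 0; -2 3.2 0 0 0 0"}}

```text
time: 18.2
tool_pos: [0.5965, 0.0977, 0.1284]
ee_rot: [-3.14, 0.001, 1.408]
wrist_force: [0.3, -0.1, -2.1]
width: 0.0273
```

Emit:
{"method": "step_arm", "body": {"increments": "-1.8 2.75 0 0 0 0; 0 0 0 0 0 0; 0 0 0 0 0 0; 0 0 0 0 0 0"}}

```text
time: 18.6
tool_pos: [0.6193, 0.0775, 0.1289]
ee_rot: [-3.14, -0.0, 1.408]
wrist_force: [-0.3, -0.1, -2.2]
width: 0.0275
```

Emit:
{"method": "step_arm", "body": {"increments": "0 0 1.5 0 0 0; 0 0 1.7 0 0 0; 0 0 1.3 0 0 0; 0 0 0.5 0 0 0; 0 0 0 0 0 0"}}

```text
time: 19.1
tool_pos: [0.6194, 0.0771, 0.0785]
ee_rot: [-3.14, 0.0, 1.408]
wrist_force: [-0.1, 0.2, -1.6]
width: 0.0275
```

Emit:
{"method": "step_arm", "body": {"increments": "0 0 0.1 0 0 0; 0 0 0 0 0 0; 0 0 0.1 0 0 0; 0 0 0 0 0 0; 0 0 0 0 0 0"}}

```text
time: 19.6
tool_pos: [0.6204, 0.0767, 0.078]
ee_rot: [3.141, -0.0, 1.408]
wrist_force: [0.5, -0.5, -2.3]
width: 0.0277
```

Emit:
{"method": "step_arm", "body": {"increments": "0 0 0.1 0 0 0; 0 0 0 0 0 0; 0 0 0 0 0 0"}}

```text
time: 19.9
tool_pos: [0.6203, 0.0767, 0.0767]
ee_rot: [3.142, 0.0, 1.408]
wrist_force: [-0.4, -0.0, -1.4]
width: 0.0273
```

Emit:
{"method": "step_arm", "body": {"increments": "0 0 0.1 0 0 0; 0 0 0 0 0 0; 0 0 0 0 0 0"}}

```text
time: 20.2
tool_pos: [0.6203, 0.0768, 0.0767]
ee_rot: [3.141, -0.0, 1.408]
wrist_force: [-2.6, 0.4, 3.4]
width: 0.0276
```

Emit:
{"method": "step_arm", "body": {"increments": "0 0 0 0 0 0; 0 0 0 0 0 0; 0 0 0 0 0 0; 0 0 0 0 0 0; 0 0 0 0 0 0", "claw": -1}}

```text
time: 20.7
tool_pos: [0.6203, 0.0767, 0.0755]
ee_rot: [-3.141, 0.0, 1.408]
wrist_force: [1.0, 0.2, 0.5]
width: 0.0641
```

Emit:
{"method": "step_arm", "body": {"increments": "0 0 0 0 0 0; 0 0 0 0 0 0; 0 0 0 0 0 0; 0 0 -2 0 0 0; 0 0 -3 0 0 0"}}

```text
time: 21.2
tool_pos: [0.6185, 0.0767, 0.1234]
ee_rot: [-3.136, 0.001, 1.408]
wrist_force: [-0.4, -0.3, 0.6]
width: 0.0943
```

Emit:
{"method": "step_arm", "body": {"increments": "0 0 -4 0 0 0; 0 0 -3 0 0 0; 0 0 0 0 0 0; 0 0 0 0 0 0"}}

```text
time: 21.6
tool_pos: [0.6206, 0.0768, 0.1964]
ee_rot: [3.14, -0.0, 1.408]
wrist_force: [0.1, 0.2, -0.4]
width: 0.0939
```

```bash
python3 -c "
from h import *
o=get_obs(); print(o['tool_pos'],o['width'])
plan(.476,-.230,.185,1.41)"
```

```text
[0.6206052  0.07677424 0.1963666 ] 0.09389504028739079
-4.08 -1.16 0.14 0.000 -0.000 -0.000; -4.08 -1.16 0.14 0.000 -0.000 -0.000; -4.08 -1.16 0.14 0.000 -0.000 -0.000; -4.08 -1.16 0.14 0.000 -0.000 -0.000; -4.08 -1.17 0.14 0.000 -0.000 -0.000
-4.08 -1.17 0.14 0.000 -0.000 -0.000; -4.08 -1.17 0.14 0.000 -0.000 -0.000; -4.07 -1.17 0.14 0.000 -0.000 -0.000
```

Emit:
{"method": "step_arm", "body": {"increments": "-4.08 -1.16 0 0 0 0; -4.08 -1.16 0 0 0 0; -4.08 -1.16 0 0 0 0; -4.08 -1.16 0 0 0 0; -4.08 -1.17 0.2 0 0 0"}}

```text
time: 22.1
tool_pos: [0.5279, -0.116, 0.1911]
ee_rot: [-3.138, -0.0, 1.408]
wrist_force: [0.6, -0.2, 0.0]
width: 0.0939
```

Emit:
{"method": "step_arm", "body": {"increments": "-4.08 -1.17 0.3 0 0 0; -4.08 -1.17 0.3 0 0 0; -4.08 -1.17 0.3 0 0 0; 0 0 0 0 0 0; 0 0 0 0 0 0"}}

```text
time: 22.6
tool_pos: [0.4741, -0.2301, 0.1824]
ee_rot: [-3.138, -0.002, 1.406]
wrist_force: [0.3, 0.5, -0.5]
width: 0.0943
```

Emit:
{"method": "step_arm", "body": {"increments": "0 0 0 0 0 0; 0 0 0 0 0 0"}}

```text
time: 22.8
tool_pos: [0.4758, -0.2289, 0.1842]
ee_rot: [-3.141, -0.001, 1.41]
wrist_force: [1.1, -0.4, 0.4]
width: 0.0942
```

```bash
python3 -c "
from h import *
wshot('w4.png',[(.4755,-.2295,.09,.010),(.5983,-.0808,.138,.022)])"
```

```text
[ 0.4758 -0.2289  0.1842] [-3.141e+00 -1.000e-03  1.410e+00] 22.8
```

View pics/w4.png

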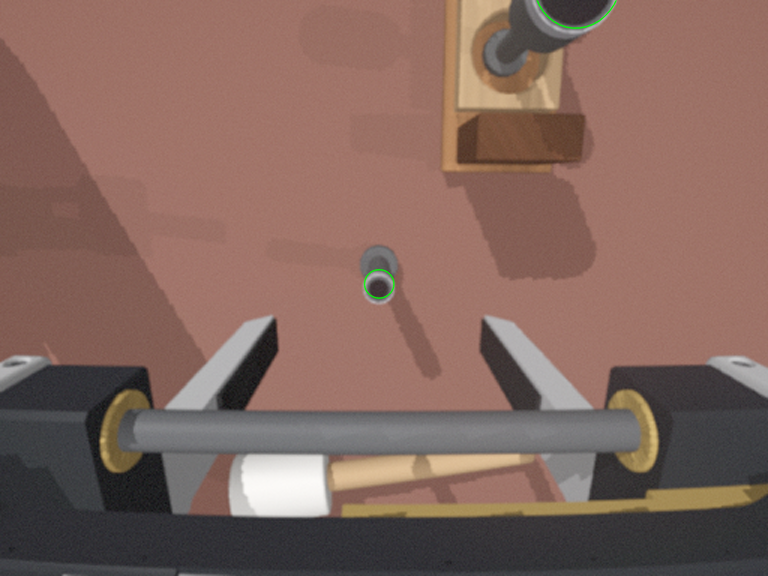

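Emit:
{"method": "step_arm", "body": {"increments": "-0.2 0 3 0 0 0; 0 0 4 0 0 0; 0 0 4 0 0 0; 0 0 2.2 0 0 0; 0 0 0 0 0 0"}}

```text
time: 23.35
tool_pos: [0.4727, -0.2295, 0.0485]
ee_rot: [-3.133, -0.003, 1.41]
wrist_force: [-0.2, 0.2, 0.3]
width: 0.0937
```

Emit:
{"method": "step_arm", "body": {"increments": "0 0 0 0 0 0; 0 0 0 0 0 0; 0 0 0 0 0 0; 0 0 0 0 0 0; 0 0 0 0 0 0", "claw": 1}}

```text
time: 23.85
tool_pos: [0.4755, -0.2325, 0.0537]
ee_rot: [3.14, 0.001, 1.408]
wrist_force: [0.6, 0.0, 0.4]
width: 0.0572
```

Emit:
{"method": "step_arm", "body": {"increments": "0 0 0 0 0 0; 0 0 0 0 0 0; 0 0 0 0 0 0; 0 0 0 0 0 0; 0 0 0 0 0 0"}}

```text
time: 24.35
tool_pos: [0.475, -0.2322, 0.0527]
ee_rot: [-3.142, 0.0, 1.408]
wrist_force: [-0.2, 0.3, -0.6]
width: 0.0198
```

Emit:
{"method": "step_arm", "body": {"increments": "0 0 0 0 0 0; 0 0 -1 0 0 0; 0 0 -2 0 0 0; 0 0 -2 0 0 0; 0 0 -1.5 0 0 0"}}

```text
time: 24.85
tool_pos: [0.4754, -0.2324, 0.1195]
ee_rot: [3.14, 0.001, 1.408]
wrist_force: [0.2, 0.1, -1.6]
width: 0.0195
```

Emit:
{"method": "step_arm", "body": {"increments": "0 0 0 0 0 0; 0 0 0 0 0 0"}}

```text
time: 25.05
tool_pos: [0.475, -0.2321, 0.1178]
ee_rot: [3.141, 0.0, 1.408]
wrist_force: [-0.1, 0.1, -2.3]
width: 0.0196
```

```bash
python3 -c "
from h import *
o=get_obs(); print(o['tool_pos'],o['width'])
plan(.475,.155,o['tool_pos'][2],1.41,10); print(); 
r=Ro.from_euler('xyz',o['ee_rot']); print(r.inv().apply([.16,.001,0]))"
```

```text
[ 0.47498888 -0.23212217  0.11776183] 0.01963136284846074
3.82 -0.63 -0.00 0.000 0.000 -0.000; 3.82 -0.63 -0.00 0.000 0.000 -0.000; 3.82 -0.63 -0.00 0.000 0.000 -0.000; 3.82 -0.63 -0.00 0.000 0.000 -0.000; 3.82 -0.62 -0.00 0.000 0.000 -0.000
3.82 -0.62 -0.00 0.000 0.000 -0.000; 3.82 -0.62 -0.00 0.000 0.000 -0.000; 3.82 -0.62 -0.00 0.000 0.000 -0.000; 3.82 -0.62 -0.00 0.000 0.000 -0.000; 3.82 -0.62 -0.00 0.000 0.000 -0.000

[2.69497095e-02 1.57717192e-01 1.96510104e-05]
```

Emit:
{"method": "step_arm", "body": {"increments": "2.5 -0.4 0 0 0 0; 3.8 -0.6 0 0 0 0; 4 -0.66 0 0 0 0; 4 -0.66 0 0 0 0; 4 -0.66 0 0 0 0"}}

```text
time: 25.55
tool_pos: [0.4741, -0.0451, 0.1161]
ee_rot: [-3.139, -0.0, 1.407]
wrist_force: [0.2, -0.0, -2.1]
width: 0.0195
```

Emit:
{"method": "step_arm", "body": {"increments": "4 -0.66 0 0 0 0; 4 -0.66 0 0 0 0; 4 -0.66 0 0 0 0; 4 -0.66 0 0 0 0; 3.9 -0.6 0 0 0 0"}}

```text
time: 26.05
tool_pos: [0.4744, 0.1564, 0.1162]
ee_rot: [-3.139, 0.001, 1.408]
wrist_force: [0.8, 0.2, -1.1]
width: 0.0199
```

Emit:
{"method": "step_arm", "body": {"increments": "0.5 2.5 0 0 0 0; 0.6 3.3 0 0 0 0; 0.6 3.6 0 0 0 0; 0.6 3.5 0 0 0 0; 0.4 2.9 0 0 0 0"}}

```text
time: 26.55
tool_pos: [0.6366, 0.1558, 0.1153]
ee_rot: [-3.138, 0.001, 1.408]
wrist_force: [-0.1, -1.4, -1.0]
width: 0.0197
```

Emit:
{"method": "step_arm", "body": {"increments": "0 0 0 0 0 0; 0 0 0 0 0 0; 0 0 0 0 0 0"}}

```text
time: 26.85
tool_pos: [0.6346, 0.1559, 0.1167]
ee_rot: [-3.139, 0.001, 1.408]
wrist_force: [0.2, 1.1, -0.9]
width: 0.0196
```

Emit:
{"method": "step_arm", "body": {"increments": "0 0 1.5 0 0 0; 0 0 1.7 0 0 0; 0 0 1.3 0 0 0; 0 0 0.5 0 0 0; 0 0 0 0 0 0"}}

```text
time: 27.35
tool_pos: [0.6349, 0.1558, 0.0666]
ee_rot: [-3.14, 0.001, 1.408]
wrist_force: [0.1, -0.4, -0.8]
width: 0.0194
```

Emit:
{"method": "step_arm", "body": {"increments": "0 0 0.1 0 0 0; 0 0 0 0 0 0; 0 0 0.1 0 0 0; 0 0 0 0 0 0; 0 0 0 0 0 0"}}

```text
time: 27.85
tool_pos: [0.6361, 0.1559, 0.066]
ee_rot: [3.141, -0.0, 1.408]
wrist_force: [0.4, 0.4, -2.5]
width: 0.0198
```

Emit:
{"method": "step_arm", "body": {"increments": "0 0 0.1 0 0 0; 0 0 0 0 0 0; 0 0 0 0 0 0"}}

```text
time: 28.15
tool_pos: [0.636, 0.1558, 0.0648]
ee_rot: [3.141, 0.0, 1.408]
wrist_force: [0.8, -0.8, -1.6]
width: 0.0192
```

Emit:
{"method": "step_arm", "body": {"increments": "0 0 0.1 0 0 0; 0 0 0 0 0 0; 0 0 0 0 0 0"}}

```text
time: 28.45
tool_pos: [0.6361, 0.1559, 0.0647]
ee_rot: [3.141, -0.0, 1.408]
wrist_force: [-1.3, -0.3, 4.6]
width: 0.0192
```

Emit:
{"method": "step_arm", "body": {"increments": "0 0 0 0 0 0; 0 0 0 0 0 0; 0 0 0 0 0 0; 0 0 0 0 0 0; 0 0 0 0 0 0", "claw": -1}}

```text
time: 28.95
tool_pos: [0.6359, 0.1558, 0.0634]
ee_rot: [-3.141, 0.0, 1.408]
wrist_force: [-1.2, 0.2, -0.3]
width: 0.0558
```

Emit:
{"method": "step_arm", "body": {"increments": "0 0 0 0 0 0; 0 0 0 0 0 0; 0 0 0 0 0 0; 0 0 -2 0 0 0; 0 0 -3 0 0 0"}}

```text
time: 29.45
tool_pos: [0.6342, 0.1556, 0.1113]
ee_rot: [-3.136, 0.002, 1.408]
wrist_force: [0.7, 0.1, -0.4]
width: 0.0932
```

Emit:
{"method": "step_arm", "body": {"increments": "0 0 -4 0 0 0; 0 0 -4 0 0 0; 0 0 -2 0 0 0; 0 0 0 0 0 0; 0 0 0 0 0 0"}}

```text
time: 29.95
tool_pos: [0.6358, 0.1559, 0.2132]
ee_rot: [-3.141, 0.0, 1.408]
wrist_force: [1.0, 0.4, 0.1]
width: 0.0939
```

Emit:
{"method": "step_arm", "body": {"increments": "0 -4 0 0 0 0; 0 -4.5 0 0 0 0; 0 -4.5 0 0 0 0; 0 -4.5 0 0 0 0; 0 -4 0 0 0 0"}}

```text
time: 30.45
tool_pos: [0.4205, 0.1905, 0.2105]
ee_rot: [-3.136, 0.002, 1.408]
wrist_force: [-0.3, 0.8, -0.4]
width: 0.0941
```

Emit:
{"method": "step_arm", "body": {"increments": "0 0 0 0 0 0; 0 0 0 0 0 0; 0 0 0 0 0 0; 0 0 0 0 0 0; 0 0 0 0 0 0"}}

```text
time: 30.95
tool_pos: [0.4246, 0.1905, 0.2131]
ee_rot: [-3.141, 0.001, 1.407]
wrist_force: [-0.1, -1.0, 0.1]
width: 0.0942
```

```bash
python3 -c "
from h import *
a=save('scene','s9.png')[90:290,130:400]; b=save('side','d9.png')[70:300,120:340]
c=np.hstack([cv2.resize(a,(400,300)),cv2.resize(b,(400,418))[:300]]) if 0 else None
A=cv2.resize(a,(450,333)); B=cv2.resize(b,(319,333)); cv2.imwrite('pics/f.png',np.hstack([A,B])[:,:,::-1])
print(get_obs()['tool_pos'],get_obs()['time'])"
```

```text
[0.42439769 0.190586   0.21340356] 31.05
```

View pics/f.png

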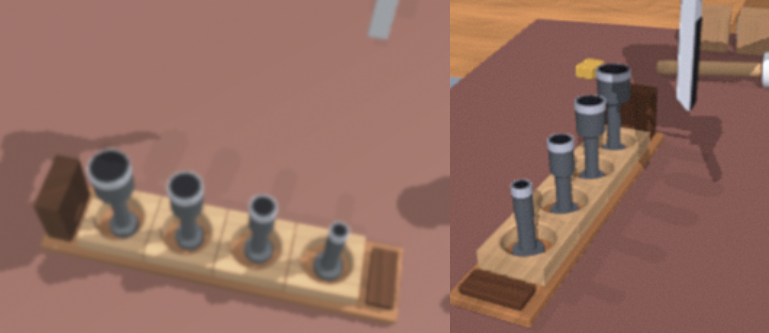

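```bash
python3 -c "
from h import *
P=[(.5983,-.0808,.126,.022),(.6085,-.0018,.114,.018),(.6203,.0767,.102,.014),(.636,.1558,.09,.01)]
out=[]
for n,f,o,w,h,s in(('scene','s9',(130,150),260,130,3),('side','d9',(120,100),150,150,3)):
    im=cv2.resize(cv2.imread(f'pics/{f}.png')[o[1]:o[1]+h,o[0]:o[0]+w],None,fx=s,fy=s,interpolation=cv2.INTER_CUBIC)
    for x,y,H,r in P:
        circ(n,(x,y,.012+H),r,im,s,np.array(o),(0,255,0)); circ(n,(x,y,.024),.017,im,s,np.array(o),(0,255,255))
    out.append(im)
a,b=out; b=cv2.copyMakeBorder(b,0,0,0,0,0); a=cv2.resize(a,(450,225)); b=b[:,:345]
c=np.zeros((450,795,3),np.uint8); c[:225,:450]=a; c[:,450:]=b; cv2.imwrite('pics/g.png',c)"
```

```text
(no output)
```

View pics/g.png

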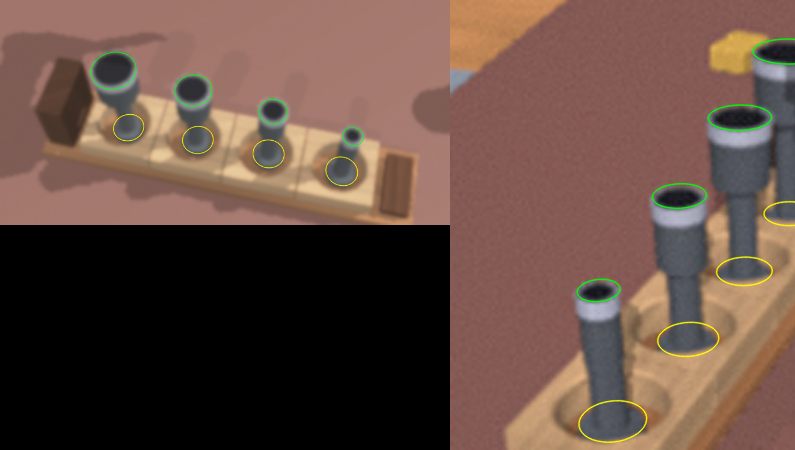

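The upright model circles match the rims and feet of all four punches, so I'm handing the job in.

```bash
python3 -c "
from bench import *
print(close_job())"
```

```text
the job is handed in; nothing more can be done
None
```

All four punches are in the rack in order of size: extra large next to the end post, then large, medium and small. I handed the job in at about 31 s, and `close_job()` gave no verdict.

- **Placing:** I lowered each punch until the wrist force reversed to about 3–7 N (contact with the well floor). I then opened the jaws across the row and lifted clear. No punch fell.
- **Last check:** after backing the arm off, I overlaid upright-punch outlines on the scene and side pictures. They matched all four rims and feet. In the side crop the extra large punch was partly cut off.
- **What disagreed:** at the start, the side camera put the punches 8–20 mm further along y than the scene camera. I relied mostly on the scene camera and corrected each grasp by up to about 2 mm with the wrist camera.

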